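# Feed a component box through the chute flap

### The job

With the fingertips, push the blue component box sideways along the raised loading shelf until it stands in front of the orange flap, then push it forward through the flap so that it drops into the chute bin. Draw the fingers back so that the flap swings shut behind it. Only push the box, never lift or carry it; leave the white box where it stands on the shelf, and disturb nothing else on the bench.

Things in the scene. Friction and masses are not known exactly. Their poses are not given: they have to be found in the camera images.
- feed_station: Green feed station fixed to the bench. Origin at bench height under the middle of the front face of the flap's mouth; x inward through the mouth (away from the robot), y to the left along it, z up. In this frame (mm) the level grey loading shelf has its top at z 70, x -150 to 0, y -140 to 140, no rim. Header bar over the mouth x 0 to 10, top z 122; nothing stands higher.
- mouth (a point): Middle of the mouth's lower edge: shelf height, front face (station frame 0, 0, 70 mm). Opening 96 mm wide, 43 mm high. Guide strips 12 mm high, 4 mm thick, flare from (x -4, y +/-50) out to (x -46, y +/-76). The level sill ends at x 8; then a 60 degree slope down into an open-topped bin (floor z 5, x to 128, y +/-50).
- flap (a joint): Orange flap 91 mm wide, 41 mm high, 15 g, on a free hinge along y (station frame x 8, z 113 mm). 0 = hanging shut; grows as its lower edge is pushed inward, up to 1.5 rad; cannot swing outward; falls shut by its own weight. A box pushed from outside till its back face is at station x -3 to 0 has its middle past the sill: it tips and slides down by itself.
- blue_box: Closed blue plastic component box, loose, about 90 g: 52 mm along its x, 66 along its y, 26 high; origin at the centre of its underside, z up. Starts on the shelf left or right of the mouth, centre 85 to 100 mm to the side and 84 to 98 mm in front of it, within 0.12 rad of square to the station. Slides when pushed low on its side.
- white_box: Closed off-white component box of the same size (52 x 66 x 26 mm), loose on the other side of the shelf; origin at the centre of its underside. To be left alone.
- cap_big: Blue can capacitor 18 mm across, 32 mm high, standing to the right; origin at the centre of its underside. Bystander.
- heatsink: Black finned heat sink 24 x 32 x 18 mm, lying to the right; origin at the centre of its underside. Bystander.
- vinyl_tape: Roll of black tape 61 mm across, 18 mm high, lying to the left; origin at the centre of its underside. Bystander.
- marker_black: Black-capped marker pen, 122 mm long, lying to the right; origin at the middle of its underside. Bystander.
- microscope_post (a point): Point on the bench (z = 0) under the box on the tall white microscope post left of the work: that grey box, 50 x 62 x 75 mm, hangs 522 to 597 mm above this point and the post slopes up to it. An obstacle for a high wrist: pull the arm in toward the robot before swinging past.
There are look-alikes about, which are no part of the job. Of the things like the blue_box, leave any that is green or red; of the rest the larger one is meant.

How it is judged:
By the outcome, as a careful person would: the job done as asked, in the order asked, and still so for the second after the job is handed in, with the robot touching nothing.
It also fails if it takes over 45 s, if anything falls off the work surface, if the arm or the gripper's body presses on something with over 40 N, if the wrist force passes 120 N, or if a joint passes its speed limit or range.

### The arm

A 6-joint arm with a two-finger parallel gripper is mounted at the origin on a cart in front of the work surface, level with it; the furniture and walls round the work are solid. World frame = base frame: x ahead of the robot, y to its left, z up, the work surface at z = 0. Lengths are in mm, angles in rad, forces in N, time in s.
With the tool pointing down it reaches from about 350 to 875 mm from the base axis. Payload 4.2 kg.
Tool frame: the origin (TCP) lies at the very end of the fingers, on their centre line; the grasp point (between the pads) lies 19 mm behind it; z points along the fingers, y is the line along which they close (so a half turn about z gives the same grasp; the last joint's range is limited). The gripper opens to 87 mm and grips with 3 to 60 N. Pads are 19 mm wide; open, the fingers measure 117 mm over their backs; the gripper's body (75 mm by 190 mm) begins 51 mm behind the grasp point.
Start: joints at [1.447, 0.385, 0.008, 0, -1.194, -0.259], TCP at [233.416, 579.755, 184.55] pointing down, gripper open.
Joint ranges: [-3.14, 3.14], [-1.21, 2.06], [-1.07, 1.41], [-3.16, 2.05], [-2.99, -0.16], [-3.1, 3.1]. Speed limits (rad/s): [2.79, 2.79, 3.14, 3.14, 3.14, 3.14].

### API

Orientations are given as a 3x3 rotation matrix whose columns are the frame's x, y, z axes.
In Python, from workcell import status, optics, ticket gives the robot as it stands.
- The arm moves only by the shell command python3 -m jog 'ROWS' [OPENING] [FORCE]. ROWS is a JSON object of lists of equal length, an entry for each row: "slide": the shift along the world's x, y, z in mm, a list of three; "spin": the turn about the world's z in rad. A call has 1 to 5 rows; each row is the pose to reach, as a shift and turn from the pose commanded when the call began; what a row does not reach only later rows make up. A row lasts 1/10 s, in which the tool goes at most 50 mm and 8.59 degrees, less where a joint would pass 70% of its speed; a pose out of reach is approached as far as the arm can. A call with a gripper value outside its range is refused whole. OPENING is the opening, from 0 (shut) to 1 (fully open), set as the call begins (- or left out, the last holds). The fingers move at their own pace and stop on an object; FORCE is the grip in N (left out, the last holds). Time passes only in rows, so rows that repeat a pose let the fingers close. It gives the time, the measured TCP pose, the force, the opening and the grip force at its end, in the units of the state.
- status.get_state(): the state, without advancing time (a new reading comes with each control period).
- optics.snapshot(name): name is "scene" or "side" or "wrist"; returns a dict with "image" (400x640x3 uint8, red, green, blue), "mtx" (3x3 intrinsics, pixels), "k1" (the pictures are not rectified: a ray, as slopes to the right and down, at radius r is drawn at 1 + k1 r^2 times it, then the intrinsics apply), "camera_from_world" (4x4, takes a point from world to camera coordinates). Camera axes: x right, y up, looking along -z (the intrinsics and any distortion apply to the point x, -y, -z); pixel columns grow to the right and rows downward; lengths in mm; the calibration is good to about 2 mm. A picture is of the moment at which its call begins. There is no depth.
- ticket.finish_job(): hands the job in; it is judged then, once.
The state is a dict: "t": time; "qpos": joint angles; "qvel": joint speeds; "tau": joint torques, N m; "position": TCP position; "tcp_rot": TCP orientation; "contact_force": force on the tool from outside, world axes, zero at the start; "moment": the same for the moment, N m; "finger_gap": finger opening in mm; "grip_force": force on a finger pad.
Only numpy, scipy, OpenCV 4.12 (cv2) and the standard library are available. Lean on these libraries where they do the work, as an engineer would, in place of code of your own. Each camera call takes 0.05 s, during which the arm holds its last target. There are 200 camera calls.

## Working session

There is one attempt and no reset: what is moved stays moved. The work goes in short steps, Python scripts to look and compute and a shell command to move; the robot and the scene stay as the last step left them, time stands still between calls to the robot, and variables do not carry over. Pictures are saved under pics/ and viewed, at most 10 in all, crops included, and the job is handed in when it is done.

```bash
mkdir -p pics
cat > h.py <<'E'
import numpy as np, cv2
from workcell import status, optics, ticket
def snap(n,f):
    s=optics.snapshot(n); cv2.imwrite('pics/'+f,s['image'][:,:,::-1]); np.savez('pics/'+f+'.npz',**s); return s
def load(f): return dict(np.load('pics/'+f+'.npz'))
def ray(s,u,v):
    K=s['mtx']; d=np.array([(u-K[0,2])/K[0,0],(v-K[1,2])/K[1,1]]); x=d.copy()
    for _ in range(20): x=d/(1+float(s['k1'])*(x@x))
    M=s['camera_from_world']; R=M[:3,:3]; t=M[:3,3]
    return -R.T@t, R.T@np.array([x[0],-x[1],-1])
def onz(s,u,v,z):
    o,d=ray(s,u,v); return o+d*(z-o[2])/d[2]
def proj(s,P):
    M=s['camera_from_world']; p=M[:3,:3]@np.asarray(P,float)+M[:3,3]
    x=np.array([p[0],-p[1]])/-p[2]; x=x*(1+float(s['k1'])*(x@x)); K=s['mtx']
    return np.array([K[0,0]*x[0]+K[0,2],K[1,1]*x[1]+K[1,2]])
E
python3 - <<'E'
from h import *
for n in ['scene','side']:
    s=snap(n,n+'1.png'); print(n,-s['camera_from_world'][:3,:3].T@s['camera_from_world'][:3,3])
st=status.get_state(); print(st['t'],st['position'],st['tcp_rot'])
E
```

```text
scene [ -14.31417443 -806.74745191  716.77911303]
side [  -4.44931901 1537.89081797  753.11541571]
0.1 [233.21985023 579.19545251 183.58501119] [[ 9.27562438e-01 -3.73667648e-01 -6.42756362e-04]
 [-3.73668189e-01 -9.27560607e-01 -1.84535612e-03]
 [ 9.33544009e-05  1.95186063e-03 -9.99998091e-01]]
```

View pics/scene1.png

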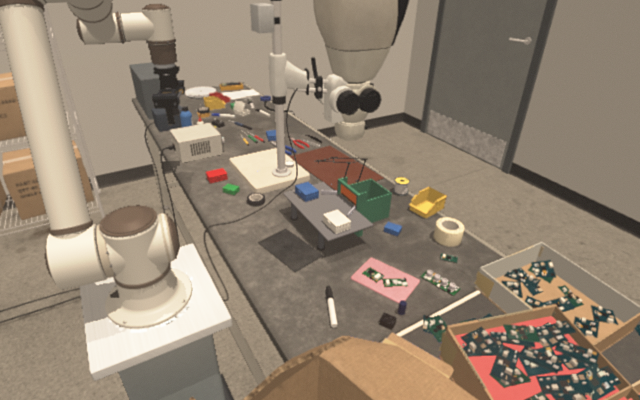

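View pics/side1.png

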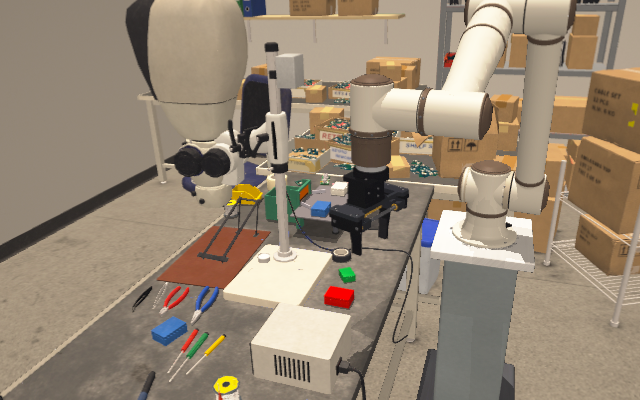

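Things that could be taken for the blue box, by pixel: blue on the shelf at scene (307,191), small blue on the bench at scene (393,229), blue on the far bench at side (169,330), red at scene (216,175) and green at scene (231,189). By the description I choose the one on the shelf, and I'll check it in a close crop.

Run:
```python
import cv2
a=cv2.imread('pics/scene1.png')[165:260,275:415]; b=cv2.imread('pics/side1.png')[170:250,255:395]
cv2.imwrite('pics/c1.png',cv2.resize(a,None,fx=5.7,fy=5.7,interpolation=2))
cv2.imwrite('pics/c2.png',cv2.resize(b,None,fx=5.7,fy=5.7,interpolation=2))
```

```text
(no output)
```

View pics/c1.png

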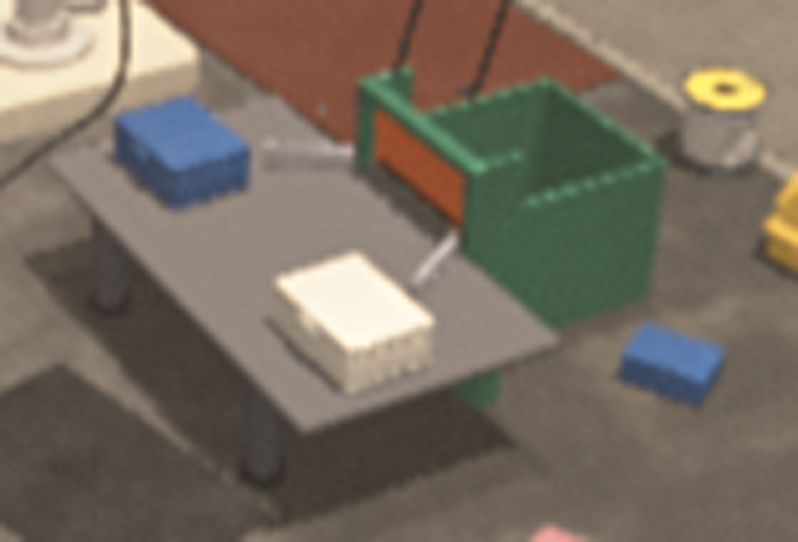

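The crop shows the large blue box on the left part of the shelf (crop 180,150), white box on the right (355,320), the small blue look-alike on the bench (670,362). Choice confirmed.

```bash
cat >> h.py <<'E'
def fit(s,uv,L,z0,x0):
    from scipy.optimize import least_squares
    L=np.array(L,float)
    def T(p):
        c,n=np.cos(p[2]),np.sin(p[2]); return np.c_[p[0]+c*L[:,0]-n*L[:,1],p[1]+n*L[:,0]+c*L[:,1],L[:,2]+z0]
    f=lambda p:np.concatenate([proj(s,P)-q for P,q in zip(T(p),uv)])
    r=least_squares(f,x0,x_scale=[100,100,1]); return r.x, f(r.x).round(1)
E
python3 - <<'E'
from h import *
s=load('scene1.png')
U=lambda l:np.array([(275+(a+.5)/5.7-.5,165+(b+.5)/5.7-.5) for a,b in l])
c=U([(50,162),(275,97),(303,432),(557,340)])
for q in c: print(onz(s,*q,70).round())
p,r=fit(s,c,[(-150,140,70),(0,140,70),(-150,-140,70),(0,-140,70)],0,[600,100,0.]); print(p,r)
def loc(P): d=np.array(P[:2])-p[:2]; c,n=np.cos(p[2]),np.sin(p[2]); return np.array([c*d[0]+n*d[1],-n*d[0]+c*d[1]])
for nm,l in [('blue',[(117,118),(188,98),(248,150),(178,180)]),('white',[(274,284),(352,254),(434,320),(350,358)])]:
    W=[onz(s,*q,96) for q in U(l)]
    m=[loc(w) for w in W]; print(nm,np.round(m),np.mean(m,0).round(1),np.mean(W,0).round(1))
s=snap('wrist','w1.png')
E
```

```text
[450. 179.  70.]
[598. 182.  70.]
[444. -98.  70.]
[593. -97.  70.]
[ 5.96460056e+02  4.09367677e+01 -1.58073889e-02] [-1.1 -0.5  0.4  0.1 -0.3 -0.3  0.9  0.3]
blue [[-114.  121.]
 [ -68.  123.]
 [ -67.   57.]
 [-115.   47.]] [-91.1  87.2] [506.8 129.5  96. ]
white [[-120.  -61.]
 [ -72.  -57.]
 [ -68. -125.]
 [-120. -132.]] [-94.8 -93.7] [500.2 -51.3  96. ]
```

View pics/w1.png

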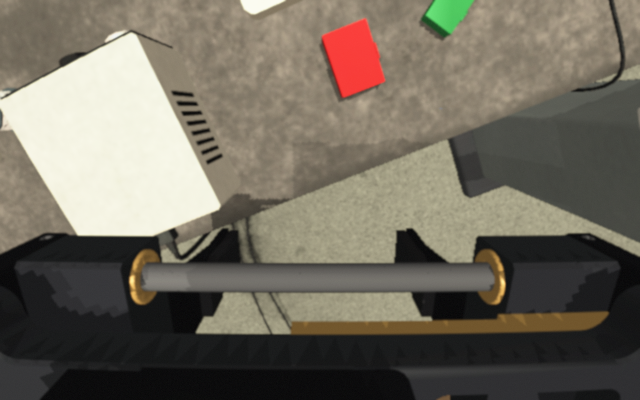

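Run:
```python
from h import *
a,b=load('scene1.png'),load('side1.png')
def tri(p,q):
    (o1,d1),(o2,d2)=ray(a,*p),ray(b,*q)
    t=np.linalg.lstsq(np.c_[d1,-d2],o2-o1,rcond=None)[0]; A=o1+t[0]*d1;B=o2+t[1]*d2; return ((A+B)/2).round(),np.linalg.norm(A-B).round()
print('greybox',tri((262,17),(290,70)),'base',tri((283,171),(285,256)),'post top',tri((277,60),(276,110)))
```

```text
greybox (array([491., 374., 563.]), np.float64(1.0)) base (array([540., 371.,  36.]), np.float64(5.0)) post top (array([535., 362., 448.]), np.float64(26.0))
```

```bash
python3 -m jog '{"slide":[[-15,-45,0],[-30,-90,0],[-45,-135,0],[-60,-180,0],[-60,-200,0]],"spin":[0,0,0,0,0]}' 0.25
```

```text
t: 0.65
position: [172.2, 375.6, 184.2]
tcp_rot: [[0.928, -0.373, -0.001], [-0.373, -0.928, -0.001], [-0.0, 0.002, -1.0]]
contact_force: [-0.8, 0.1, 0.8]
finger_gap: 54.8
grip_force: 0.0
```

```bash
python3 -m jog '{"slide":[[40,-20,0],[80,-45,0],[120,-75,0],[155,-105,0],[190,-140,0]],"spin":[-0.145,-0.29,-0.435,-0.58,-0.725]}'; python3 -m jog '{"slide":[[30,-35,0],[60,-55,0],[60,-55,0],[60,-55,0],[60,-55,0]],"spin":[-0.145,-0.29,-0.435,-0.479,-0.479]}' 0.25
python3 - <<'E'
from h import *
snap('wrist','w2.png'); print(status.get_state()['qpos'])
E
```

```text
t: 1.15
position: [364.6, 238.6, 184.6]
tcp_rot: [[0.442, -0.897, 0.0], [-0.897, -0.442, 0.0], [-0.0, -0.001, -1.0]]
contact_force: [1.5, 2.0, 0.2]
finger_gap: 23.1
grip_force: 0.0
t: 1.65
position: [423.4, 184.2, 184.2]
tcp_rot: [[-0.017, -1.0, -0.001], [-1.0, 0.017, -0.0], [0.0, 0.001, -1.0]]
contact_force: [0.1, 0.8, -0.2]
finger_gap: 21.5
grip_force: 0.0
[ 7.64210389e-01  1.04088975e-01 -3.72853682e-01 -1.29464075e-04
 -1.09436235e+00 -7.79620631e-01]
```

View pics/w2.png

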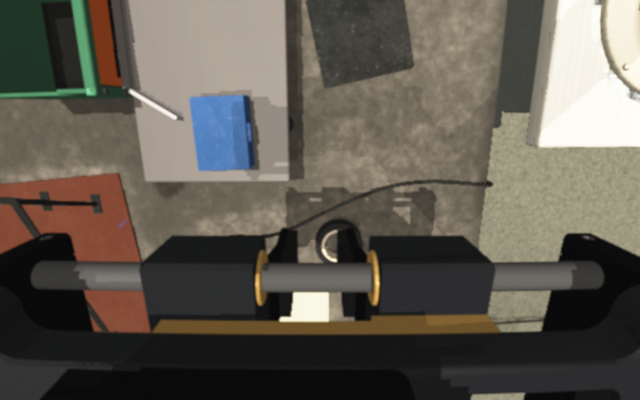

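The wrist view shows the blue box's top at roughly (192,97)–(250,95)–(252,169)–(198,170) and the shelf's left edge from (146,181) to (290,180). The tape roll is at (338,242) on the bench, outside the path.

```bash
python3 - <<'E'
from h import *
s=load('w2.png')
for q in [(146,181),(290,180)]: print('shelf',onz(s,*q,70).round(1))
im=s['image'].astype(int); m=((im[:,:,2]>im[:,:,0]+50)&(im[:,:,2]>100)).astype(np.uint8); m[:, :150]=0; m[220:]=0
c=max(cv2.findContours(m,0,2)[0],key=cv2.contourArea); b=cv2.boxPoints(cv2.minAreaRect(c)); print(b.round(1))
for q in [(190,97),(226,96),(232,170),(199,170)]: print(onz(s,*q,96).round(1))
for q in b: print(onz(s,*q,96).round(1))
E
python3 - <<'E'
import cv2
a=cv2.imread('pics/w2.png')[80:200,120:310]; cv2.imwrite('pics/c3.png',cv2.resize(a,None,fx=4,fy=4))
E
```

```text
shelf [599.1 178.7  70. ]
shelf [450.4 180.3  70. ]
[[189.3  97.1]
 [248.1  93.2]
 [253.  167.7]
 [194.3 171.6]]
[533.3  98.3  96. ]
[501.4  98.2  96. ]
[501.6 164.   96. ]
[532.5 163.5  96. ]
[533.9  98.3  96. ]
[481.8  96.3  96. ]
[481.9 162.2  96. ]
[537.1 164.9  96. ]
```

View pics/c3.png

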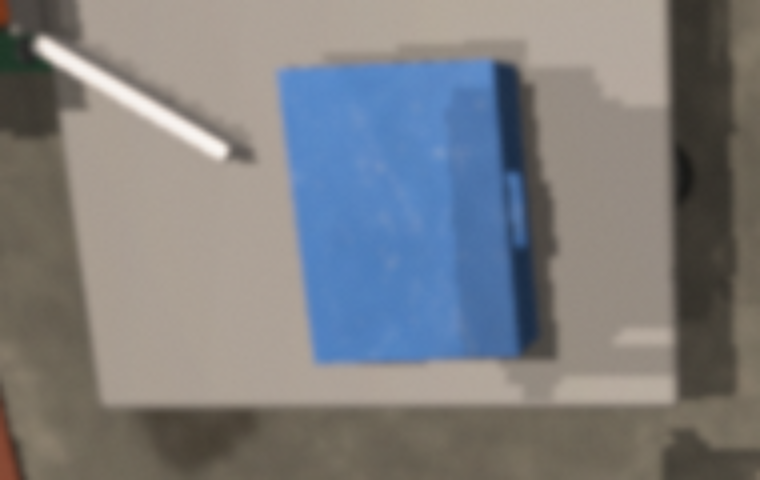

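```bash
python3 -m jog '{"slide":[[45,6,0],[86,6,0],[86,6,-45],[86,6,-85],[86,6,-106]],"spin":[0,0,0,0,0]}' && python3 -m jog '{"slide":[[0,0,0],[0,0,0],[0,-4,0],[0,-8,0],[0,-12,0]],"spin":[0,0,0,0,0]}'
```

```text
t: 2.2
position: [507.3, 189.8, 74.9]
tcp_rot: [[-0.015, -1.0, -0.005], [-1.0, 0.015, -0.003], [0.003, 0.005, -1.0]]
contact_force: [-1.1, 0.4, 0.5]
finger_gap: 21.8
grip_force: 0.0
t: 2.7
position: [509.9, 178.8, 79.9]
tcp_rot: [[-0.016, -1.0, 0.002], [-1.0, 0.016, 0.001], [-0.001, -0.002, -1.0]]
contact_force: [0.3, -0.7, 0.2]
finger_gap: 21.9
grip_force: 0.0
```

```bash
python3 -m jog '{"slide":[[0,-7,-1],[0,-14,-2],[0,-21,-2],[0,-28,-2],[0,-35,-2]],"spin":[0,0,0,0,0]}' && python3 -m jog '{"slide":[[0,-8,0],[0,-16,0],[0,-24,0],[0,-32,0],[0,-38,0]],"spin":[0,0,0,0,0]}' && python3 -m jog '{"slide":[[0,-5,0],[0,-10,0],[0,-13,0],[0,-15,0],[0,-15,0]],"spin":[0,0,0,0,0]}'
python3 - <<'E'
from h import *
snap('wrist','w3.png')
E
```

```text
t: 3.2
position: [509.4, 143.0, 76.5]
tcp_rot: [[-0.016, -1.0, -0.0], [-1.0, 0.016, -0.0], [0.0, 0.0, -1.0]]
contact_force: [-0.2, 0.5, 0.1]
finger_gap: 21.9
grip_force: 0.0
t: 3.7
position: [509.4, 105.0, 76.5]
tcp_rot: [[-0.016, -1.0, -0.0], [-1.0, 0.016, -0.0], [0.0, 0.0, -1.0]]
contact_force: [-0.3, 0.5, 0.6]
finger_gap: 21.6
grip_force: 0.0
t: 4.2
position: [509.4, 90.6, 76.6]
tcp_rot: [[-0.016, -1.0, -0.0], [-1.0, 0.016, -0.0], [0.0, 0.0, -1.0]]
contact_force: [-0.0, 0.0, -0.2]
finger_gap: 21.9
grip_force: 0.0
```

View pics/w3.png

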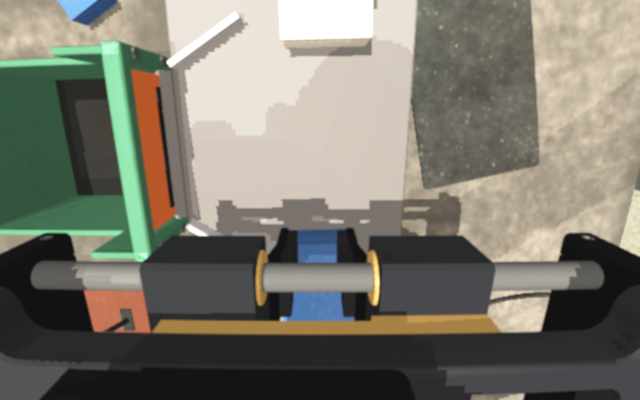

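Run:
```python
from h import *
s=load('w3.png')
for n,q,z in [('stripR in',(170,66),82),('stripR out',(241,14),82),('stripL in',(187,222),82),('hdrR',(133,48),122),('hdrL',(152,252),122),('flap bottom R',(163,72),73),('flap bot L',(181,222),73),('blue near',(318,230),96),('shelf front',(403,205),70),('white near',(280,40),96)]: print(n,onz(s,*q,z).round(1))
for nm in ['scene','side']: snap(nm,nm+'2.png')
a=cv2.imread('pics/scene2.png')[165:260,275:415]; b=cv2.imread('pics/side2.png')[170:250,255:395]
cv2.imwrite('pics/c4.png',cv2.resize(np.vstack([a,b]),None,fx=3.4,fy=3.4,interpolation=2))
```

```text
stripR in [593.2  -9.2  82. ]
stripR out [549.7 -35.5  82. ]
stripL in [594.9  87.2  82. ]
hdrR [592.2 -12.4 122. ]
hdrL [598.7  89.7 122. ]
flap bottom R [601.9  -7.   73. ]
flap bot L [603.1  90.4  73. ]
blue near [508.5  88.4  96. ]
shelf front [449.9  81.4  70. ]
white near [527.  -18.8  96. ]
```

View pics/c4.png

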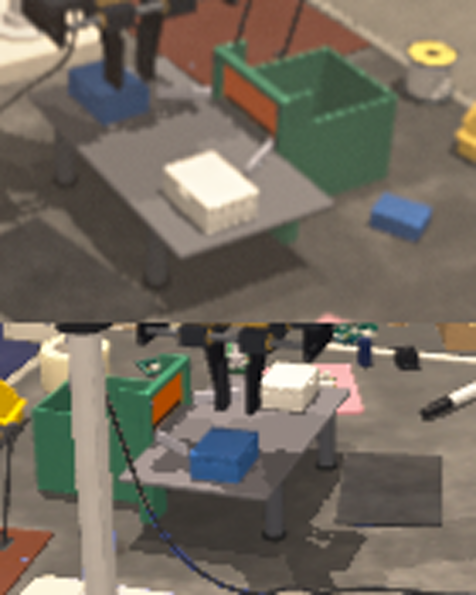

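Run:
```python
from h import *
st=status.get_state(); print(st['position'])
a,b=load('scene2.png'),load('side2.png')
P=st['position']
for s,o in [(a,(275,165)),(b,(255,170))]:
    q=(proj(s,P)-o)*3.4; print(q+([0,323] if o[0]==255 else [0,0]))
a0,b0=load('scene1.png'),load('side1.png')
for s in (a0,a,b0,b):
    im=s['image'].astype(int); m=((im[:,:,2]>im[:,:,0]+50)&(im[:,:,2]>90)).astype(np.uint8)
    n,_,S,C=cv2.connectedComponentsWithStats(m); print([(C[i].round(1),S[i][4]) for i in range(1,n) if S[i][4]>60])
```

```text
[509.48139765  90.92537127  76.56234044]
[130.92832746 116.44887446]
[239.2035508  446.10193959]
[(array([306.8, 188.5]), np.int32(170)), (array([393. , 226.9]), np.int32(99))]
[(array([393. , 226.9]), np.int32(99))]
[(array([247.7,   7. ]), np.int32(61)), (array([320.3, 208.4]), np.int32(255)), (array([428.3, 231.5]), np.int32(376)), (array([200.7, 296.9]), np.int32(105)), (array([210.2, 299.4]), np.int32(117)), (array([168.9, 330.5]), np.int32(648))]
[(array([247.6,   7.1]), np.int32(67)), (array([320.4, 208.5]), np.int32(253)), (array([428.3, 231.4]), np.int32(377)), (array([200.7, 296.8]), np.int32(106)), (array([210.2, 299.5]), np.int32(119)), (array([168.9, 330.5]), np.int32(649))]
```

The box has not moved. The fingertips show about 10 px above where the reported TCP projects, so they passed over it. I'll triangulate where the tips really are.

Run:
```python
from h import *
a,b=load('scene2.png'),load('side2.png')
def tri(p,q):
    (o1,d1),(o2,d2)=ray(a,*p),ray(b,*q)
    t=np.linalg.lstsq(np.c_[d1,-d2],o2-o1,rcond=None)[0]; A=o1+t[0]*d1;B=o2+t[1]*d2; return ((A+B)/2).round(1),np.linalg.norm(A-B).round(1)
print('tips',tri((312.9,189.4),(324.7,195.9)))
print('blue near/left top corners', tri((275+70/3.4,165+72/3.4),(255+247/3.4,170+(440-323)/3.4)))
A=a['image'][170:205,290:330,::-1]; B=b['image'][185:225,300:345,::-1]
f=lambda i:cv2.resize(i,(390,390*i.shape[0]//i.shape[1]),interpolation=0)
A,B=f(A),f(B); h=max(len(A),len(B)); pad=lambda i:np.vstack([i,np.zeros((h-len(i),390,3),np.uint8)])
cv2.imwrite('pics/c5.png',np.hstack([pad(A),pad(B)]))
```

```text
tips (array([509. ,  91.8, 112.7]), np.float64(3.9))
blue near/left top corners (array([479.5, 145. , 106.8]), np.float64(7.3))
```

View pics/c5.png

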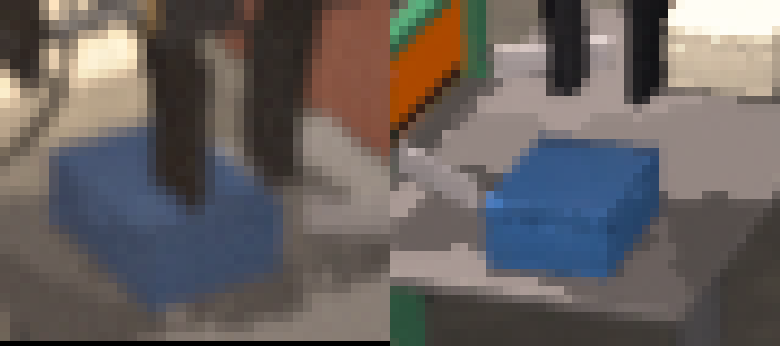

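Run:
```python
from h import *
b=load('side1.png'); P=np.array([233.2,579.2,183.6]); y=np.array([-.3737,-.9276,.002])
for k in (-51,51): print(proj(b,P+k*y), proj(b,P+k*y+[0,0,33]))
```

```text
[356.21057125 270.12476704] [356.2044987  256.80956123]
[383.26373373 252.04761296] [383.56622516 239.33862989]
```

The open gripper at the start shows the same offset, so the real fingertips sit about 36 mm above the reported TCP. The finger length below the gripper body looks right, so the whole tool is shifted. I'll find the true height by touching free shelf gently at y≈60.

```bash
python3 -m jog '{"slide":[[-10,-15,0],[-20,-31,0],[-20,-31,-12],[-20,-31,-24],[-20,-31,-24]],"spin":[0,0,0,0,0]}' && python3 -m jog '{"slide":[[0,0,-1.5],[0,0,-3],[0,0,-4],[0,0,-5],[0,0,-5]],"spin":[0,0,0,0,0]}'
```

```text
t: 4.85
position: [487.2, 58.1, 51.4]
tcp_rot: [[-0.017, -1.0, -0.004], [-1.0, 0.017, -0.001], [0.001, 0.004, -1.0]]
contact_force: [0.2, -0.1, 0.3]
finger_gap: 21.5
grip_force: 0.0
t: 5.35
position: [489.4, 59.8, 47.6]
tcp_rot: [[-0.016, -1.0, 0.0], [-1.0, 0.016, 0.0], [-0.0, -0.0, -1.0]]
contact_force: [0.7, 0.4, -0.6]
finger_gap: 21.6
grip_force: 0.0
```

Confirmed: at a reported z of 47.6, 22 mm "below" the shelf, there is no contact. I'll keep going down gently.

```bash
python3 -m jog '{"slide":[[0,0,-1],[0,0,-2],[0,0,-3],[0,0,-4],[0,0,-4]],"spin":[0,0,0,0,0]}' && python3 -m jog '{"slide":[[0,0,-1],[0,0,-2],[0,0,-2],[0,0,-3],[0,0,-3]],"spin":[0,0,0,0,0]}'
```

```text
t: 5.85
position: [489.3, 59.7, 43.4]
tcp_rot: [[-0.016, -1.0, -0.0], [-1.0, 0.016, -0.0], [0.0, 0.0, -1.0]]
contact_force: [-0.1, 0.4, -0.5]
finger_gap: 21.7
grip_force: 0.0
t: 6.35
position: [489.3, 59.7, 40.4]
tcp_rot: [[-0.016, -1.0, -0.0], [-1.0, 0.016, -0.0], [0.0, 0.0, -1.0]]
contact_force: [-0.6, -0.5, -0.8]
finger_gap: 21.8
grip_force: 0.0
```

```bash
python3 -m jog '{"slide":[[0,0,-1],[0,0,-2],[0,0,-3],[0,0,-3],[0,0,-3]],"spin":[0,0,0,0,0]}' && python3 -m jog '{"slide":[[0,0,-0.5],[0,0,-1],[0,0,-1.5],[0,0,-1.5],[0,0,-1.5]],"spin":[0,0,0,0,0]}'
```

```text
t: 6.85
position: [489.4, 59.7, 37.5]
tcp_rot: [[-0.016, -1.0, -0.0], [-1.0, 0.016, -0.0], [0.0, 0.0, -1.0]]
contact_force: [-0.9, 0.3, -0.6]
finger_gap: 21.6
grip_force: 0.0
t: 7.35
position: [489.4, 59.7, 36.0]
tcp_rot: [[-0.016, -1.0, -0.0], [-1.0, 0.016, -0.0], [0.0, 0.0, -1.0]]
contact_force: [0.3, -0.1, -0.3]
finger_gap: 21.5
grip_force: 0.0
```

```bash
python3 -m jog '{"slide":[[0,0,-0.5],[0,0,-1],[0,0,-1.5],[0,0,-1.5],[0,0,-1.5]],"spin":[0,0,0,0,0]}' && python3 -m jog '{"slide":[[0,0,-0.5],[0,0,-1],[0,0,-1.5],[0,0,-1.5],[0,0,-1.5]],"spin":[0,0,0,0,0]}'
```

```text
t: 7.85
position: [489.4, 59.7, 34.5]
tcp_rot: [[-0.016, -1.0, -0.0], [-1.0, 0.016, -0.0], [0.0, 0.0, -1.0]]
contact_force: [-0.6, -0.4, 0.2]
finger_gap: 21.2
grip_force: 0.0
t: 8.35
position: [489.4, 59.7, 33.0]
tcp_rot: [[-0.016, -1.0, -0.0], [-1.0, 0.016, -0.0], [0.0, 0.0, -1.0]]
contact_force: [-0.2, 0.6, 0.7]
finger_gap: 21.7
grip_force: 0.0
```

```bash
python3 -m jog '{"slide":[[0,0,-0.5],[0,0,-1],[0,0,-1.5],[0,0,-1.5],[0,0,-1.5]],"spin":[0,0,0,0,0]}'
python3 - <<'E'
from h import *
for n in('scene','side'):snap(n,n+'3.png')
a,b=load('scene3.png'),load('side3.png'); P=np.array([489.4,59.7,31.5])
ims=[]
for s in(a,b):
    q=proj(s,P+[0,0,37]); print(q); u,v=q.round().astype(int)
    i=cv2.resize(s['image'][v-28:v+12,u-22:u+22,::-1].copy(),None,fx=9,fy=9,interpolation=0)
    cv2.circle(i,tuple(((q-[u-22,v-28]+.5)*9).astype(int)),4,(0,0,255),-1); ims.append(i)
cv2.imwrite('pics/c6.png',np.hstack(ims))
E
```

```text
t: 8.85
position: [489.5, 59.8, 32.4]
tcp_rot: [[-0.016, -1.0, 0.0], [-1.0, 0.016, -0.0], [0.0, -0.0, -1.0]]
contact_force: [-2.7, 0.9, 6.7]
finger_gap: 22.2
grip_force: 3.3
[312.86455607 208.05853691]
[334.04049431 205.44487149]
```

View pics/c6.png

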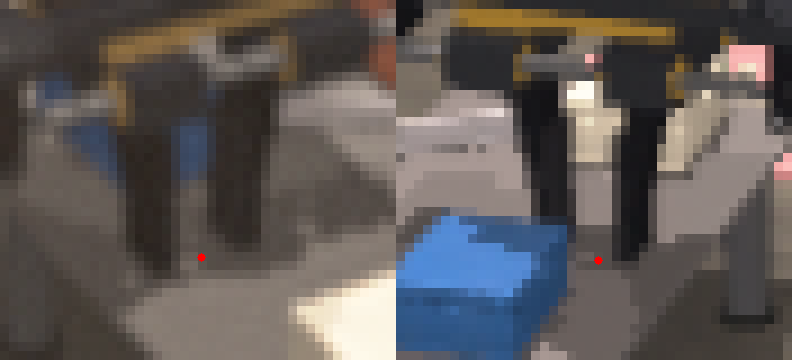

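Contact at a reported z of 32.4 is the shelf top at 70, so the offset is about 37.5 mm and tips at 77 means a reported z of 40. In xy the tips match the reported TCP. I'll go back over the box to its left side.

```bash
python3 -m jog '{"slide":[[0,0,35],[0,0,70],[10,45,70],[20,90,70],[20,132,70]],"spin":[0,0,0,0,0]}' && python3 -m jog '{"slide":[[0,0,0],[0,0,-20],[0,0,-45],[0,0,-61],[0,0,-61]],"spin":[0,0,0,0,0]}' && python3 -m jog '{"slide":[[0,-5,0],[0,-10,0],[0,-15,0],[0,-20,0],[0,-25,0]],"spin":[0,0,0,0,0]}'
```

```text
t: 9.45
position: [510.5, 193.5, 102.0]
tcp_rot: [[-0.017, -1.0, 0.002], [-1.0, 0.017, 0.001], [-0.001, -0.002, -1.0]]
contact_force: [0.8, 0.5, -0.6]
finger_gap: 21.8
grip_force: 0.0
t: 9.95
position: [507.4, 190.1, 38.1]
tcp_rot: [[-0.017, -1.0, -0.005], [-1.0, 0.017, -0.003], [0.003, 0.005, -1.0]]
contact_force: [-0.0, -0.1, -0.0]
finger_gap: 22.0
grip_force: 0.0
t: 10.45
position: [509.9, 166.6, 41.3]
tcp_rot: [[-0.016, -1.0, 0.001], [-1.0, 0.016, 0.001], [-0.001, -0.001, -1.0]]
contact_force: [-0.8, 0.7, 0.7]
finger_gap: 21.8
grip_force: 0.4
```

```bash
python3 -m jog '{"slide":[[0,-7,0],[0,-14,0],[0,-21,0],[0,-28,0],[0,-35,0]],"spin":[0,0,0,0,0]}' && python3 -m jog '{"slide":[[0,-7,0],[0,-14,0],[0,-21,0],[0,-28,0],[0,-33,0]],"spin":[0,0,0,0,0]}' && python3 -m jog '{"slide":[[0,-4,0],[0,-8,0],[0,-12,0],[0,-15,0],[0,-15,0]],"spin":[0,0,0,0,0]}'
python3 - <<'E'
from h import *
a=snap('scene','scene4.png'); b=snap('side','side4.png')
for s in (a,b):
    im=s['image'].astype(int); m=((im[:,:,2]>im[:,:,0]+35)&(im[:,:,2]>70)).astype(np.uint8)
    n,_,S,C=cv2.connectedComponentsWithStats(m); print([(C[i].round(1),S[i]) for i in range(1,n) if S[i][4]>25 and 280<C[i][0]<400 and 150<C[i][1]<240])
    print(proj(s,[509,40.7,96]))
E
```

```text
t: 10.95
position: [509.4, 131.1, 40.5]
tcp_rot: [[-0.016, -1.0, -0.0], [-1.0, 0.016, -0.0], [0.0, 0.0, -1.0]]
contact_force: [0.7, 0.2, 0.3]
finger_gap: 22.1
grip_force: 0.4
t: 11.45
position: [509.3, 98.1, 40.5]
tcp_rot: [[-0.016, -1.0, -0.0], [-1.0, 0.016, -0.0], [0.0, 0.0, -1.0]]
contact_force: [0.2, -0.1, 0.5]
finger_gap: 21.2
grip_force: 0.3
t: 11.95
position: [509.2, 83.3, 40.4]
tcp_rot: [[-0.016, -1.0, -0.0], [-1.0, 0.016, -0.0], [0.0, 0.0, -1.0]]
contact_force: [0.3, 0.9, 0.3]
finger_gap: 21.9
grip_force: 0.0
[(array([321.7, 204.3]), array([309, 197,  25,  19, 271], dtype=int32)), (array([392.5, 228. ]), array([385, 222,  17,  13, 146], dtype=int32))]
[321.95990627 201.50351232]
[(array([325.5, 197.6]), array([323, 190,   6,  15,  59], dtype=int32)), (array([335.4, 197.5]), array([331, 191,   9,  15,  82], dtype=int32))]
[330.14032674 195.24005222]
```

```bash
python3 -m jog '{"slide":[[0,10,0],[0,22,0],[0,22,30],[0,22,65],[-30,12,65]],"spin":[0,0,0,0,0.145]}' && python3 -m jog '{"slide":[[-25,-15,5],[-50,-35,5],[-55,-52,5],[-55,-52,5],[-55,-52,5]],"spin":[0.145,0.29,0.435,0.58,0.725]}' 0.37 && python3 -m jog '{"slide":[[0,0,0],[0,0,0],[0,0,0],[0,0,0],[0,0,0]],"spin":[0.145,0.29,0.435,0.58,0.701]}'
python3 - <<'E'
from h import *
s=snap('wrist','w4.png'); im=s['image'].astype(int); m=((im[:,:,2]>im[:,:,0]+50)&(im[:,:,2]>100)).astype(np.uint8)
for c in cv2.findContours(m,0,2)[0]:
    if cv2.contourArea(c)>300:
        b=cv2.boxPoints(cv2.minAreaRect(c)); print(cv2.contourArea(c)); a=cv2.approxPolyDP(c,4,True)[:,0]
        print('rect',[onz(s,*q,96)[:2].round(1).tolist() for q in b]); print('poly',[(q.tolist(),onz(s,*q,96)[:2].round(1).tolist()) for q in a])
m=((im[:,:,0]>im[:,:,2]+80)&(im[:,:,0]>120)).astype(np.uint8)
for c in cv2.findContours(m,0,2)[0]:
    if cv2.contourArea(c)>150: print('or',cv2.boundingRect(c),[onz(s,*q,90)[:2].round(1).tolist() for q in cv2.boxPoints(cv2.minAreaRect(c))])
E
```

```text
t: 12.55
position: [485.8, 99.6, 110.3]
tcp_rot: [[0.135, -0.991, 0.012], [-0.991, -0.135, 0.004], [-0.002, -0.013, -1.0]]
contact_force: [0.3, -0.3, -0.2]
finger_gap: 22.0
grip_force: 0.0
t: 13.05
position: [424.4, 44.3, 111.0]
tcp_rot: [[0.758, -0.652, 0.001], [-0.652, -0.758, 0.0], [0.0, -0.001, -1.0]]
contact_force: [-0.1, 0.5, -0.1]
finger_gap: 32.0
grip_force: 0.0
t: 13.55
position: [424.6, 44.7, 110.7]
tcp_rot: [[1.0, -0.009, 0.0], [-0.009, -1.0, 0.0], [0.0, -0.0, -1.0]]
contact_force: [0.2, -0.1, -0.3]
finger_gap: 32.1
grip_force: 0.0
7716.0
rect [[532.5, 70.6], [532.0, 5.5], [482.0, 3.6], [482.5, 72.7]]
poly [([274, 54], [531.9, 70.6]), ([276, 129], [485.2, 71.2]), ([373, 129], [484.6, 6.4]), ([376, 54], [531.4, 6.1])]
or (235, 254, 8, 50) [[347.6, 111.9], [391.2, 107.2], [391.0, 102.0], [347.5, 106.4]]
```

```bash
python3 -m jog '{"slide":[[5,-5,-25],[5,-5,-50],[5,-5,-70],[5,-5,-70],[20,-5,-70]],"spin":[0,0,0,0,0]}' && python3 -m jog '{"slide":[[10,0,0],[18,0,0],[25,0,0],[32,0,0],[39,0,0]],"spin":[0,0,0,0,0]}' && python3 -m jog '{"slide":[[7,0,0],[14,0,0],[21,0,0],[28,0,0],[35,0,0]],"spin":[0,0,0,0,0]}' && python3 -m jog '{"slide":[[7,0,0],[14,0,0],[21,0,0],[28,0,0],[35,0,0]],"spin":[0,0,0,0,0]}'
```

```text
t: 14.1
position: [443.1, 38.9, 40.6]
tcp_rot: [[1.0, -0.016, -0.002], [-0.016, -1.0, -0.001], [-0.002, 0.001, -1.0]]
contact_force: [-0.2, 1.4, 0.6]
finger_gap: 31.8
grip_force: 0.0
t: 14.6
position: [483.6, 38.6, 40.7]
tcp_rot: [[1.0, -0.016, -0.0], [-0.016, -1.0, -0.0], [-0.0, 0.0, -1.0]]
contact_force: [-0.5, 0.7, 0.6]
finger_gap: 32.2
grip_force: 0.4
t: 15.1
position: [518.9, 38.7, 40.5]
tcp_rot: [[1.0, -0.016, -0.0], [-0.016, -1.0, -0.0], [-0.0, 0.0, -1.0]]
contact_force: [-0.2, -0.3, 0.4]
finger_gap: 32.1
grip_force: 0.4
t: 15.6
position: [553.8, 38.7, 40.5]
tcp_rot: [[1.0, -0.016, -0.0], [-0.016, -1.0, -0.0], [-0.0, 0.0, -1.0]]
contact_force: [-0.9, -1.2, 0.5]
finger_gap: 32.4
grip_force: 0.5
```

```bash
python3 -m jog '{"slide":[[7,0,0],[14,0,0],[21,0,0],[27,0,0],[32,0,0]],"spin":[0,0,0,0,0]}' && python3 -m jog '{"slide":[[1,0,0],[1.5,0,0],[1.5,0,0],[1.5,0,0],[1.5,0,0]],"spin":[0,0,0,0,0]}'
cat >> h.py <<'E'
def blobs(f):
    for n in('scene','side'):
        s=snap(n,n+f); im=s['image'].astype(int)
        for nm,m in(('blue',(im[:,:,2]>im[:,:,0]+35)&(im[:,:,2]>70)),('orange',(im[:,:,0]>im[:,:,2]+80)&(im[:,:,0]>im[:,:,1]+50))):
            k,_,S,C=cv2.connectedComponentsWithStats(m.astype(np.uint8)); print(n,nm,[(C[i].round(1).tolist(),S[i].tolist()) for i in range(1,k) if S[i][4]>8 and 270<C[i][0]<400 and 150<C[i][1]<240])
E
python3 -c "
from h import *
blobs('5.png')
for n in('scene1','side1'):
    im=load(n+'.png')['image'].astype(int); m=(im[:,:,0]>im[:,:,2]+80)&(im[:,:,0]>im[:,:,1]+50)
    k,_,S,C=cv2.connectedComponentsWithStats(m.astype(np.uint8)); print(n,[(C[i].round(1).tolist(),S[i].tolist()) for i in range(1,k) if S[i][4]>8 and 260<C[i][0]<400 and 150<C[i][1]<240])"
```

```text
t: 16.1
position: [586.3, 38.8, 40.5]
tcp_rot: [[1.0, -0.016, 0.001], [-0.016, -1.0, 0.0], [0.001, -0.0, -1.0]]
contact_force: [0.7, 0.7, -0.3]
finger_gap: 32.3
grip_force: 0.0
t: 16.6
position: [586.7, 38.8, 40.6]
tcp_rot: [[1.0, -0.016, -0.0], [-0.016, -1.0, 0.0], [-0.0, 0.0, -1.0]]
contact_force: [-0.5, 0.1, -0.0]
finger_gap: 32.2
grip_force: 0.0
scene blue [([287.7, 152.0], [285, 151, 6, 3, 11]), ([392.6, 228.0], [385, 222, 17, 13, 147])]
scene orange [([353.6, 198.7], [352, 196, 4, 7, 25])]
side blue [([346.9, 167.4], [343, 165, 8, 5, 14])]
side orange [([384.7, 158.7], [383, 157, 5, 7, 15]), ([301.0, 194.5], [300, 191, 3, 8, 22])]
scene1 [([347.9, 193.5], [341, 185, 15, 18, 115])]
side1 [([296.0, 153.4], [294, 153, 6, 2, 9]), ([303.6, 191.9], [300, 185, 8, 14, 63])]
```

```bash
python3 -m jog '{"slide":[[-10,0,0],[-40,0,0],[-80,0,0],[-120,0,0],[-150,0,0]],"spin":[0,0,0,0,0]}' && python3 -m jog '{"slide":[[0,0,40],[0,0,80],[0,0,130],[0,0,180],[0,0,220]],"spin":[0,0,0,0,0]}' && python3 -m jog '{"slide":[[10,0,10],[10,0,10],[10,0,10],[10,0,10],[10,0,10]],"spin":[0,0,0,0,0]}'
python3 - <<'E'
from h import *
blobs('6.png')
s=snap('wrist','w6.png'); im=s['image'].astype(int); print('mouth px',proj(s,[597,40,70]),'bin px',proj(s,[670,39,20]))
for nm,m,z in(('blue',(im[:,:,2]>im[:,:,0]+35)&(im[:,:,2]>60),31),('orange',(im[:,:,0]>im[:,:,2]+80)&(im[:,:,0]>im[:,:,1]+50),73),('white',(im.min(2)>200),96)):
    for c in cv2.findContours(m.astype(np.uint8),0,2)[0]:
        if cv2.contourArea(c)>60: print(nm,cv2.contourArea(c),cv2.boundingRect(c),[onz(s,*q,z)[:2].round().tolist() for q in cv2.boxPoints(cv2.minAreaRect(c))])
for n in('scene','side'):
    A,B=load(n+'1.png')['image'].astype(int),load(n+'6.png')['image'].astype(int)
    d=(abs(A-B).sum(2)>70).astype(np.uint8); k,_,S,_=cv2.connectedComponentsWithStats(d); print(n,[x.tolist() for x in S[1:] if x[4]>25])
E
```

```text
t: 17.2
position: [433.5, 38.0, 40.3]
tcp_rot: [[1.0, -0.016, -0.002], [-0.016, -1.0, -0.0], [-0.002, 0.0, -1.0]]
contact_force: [0.0, -0.2, 0.5]
finger_gap: 31.9
grip_force: 0.0
t: 17.7
position: [436.4, 38.6, 263.8]
tcp_rot: [[1.0, -0.015, 0.003], [-0.015, -1.0, 0.001], [0.003, -0.001, -1.0]]
contact_force: [0.9, 0.0, -0.4]
finger_gap: 32.0
grip_force: 0.0
t: 18.2
position: [445.9, 38.5, 269.2]
tcp_rot: [[1.0, -0.016, -0.003], [-0.016, -1.0, -0.001], [-0.003, 0.001, -1.0]]
contact_force: [-0.1, -0.5, 0.5]
finger_gap: 32.2
grip_force: 0.0
scene blue [([287.7, 152.0], [285, 151, 6, 3, 11]), ([392.6, 228.0], [385, 222, 17, 13, 147])]
scene orange [([348.0, 193.6], [341, 185, 15, 19, 117])]
side blue [([347.0, 167.4], [343, 165, 8, 5, 15])]
side orange [([303.6, 191.9], [300, 185, 8, 14, 63])]
mouth px [313.23366478  39.44084904] bin px [313.40539401 -14.50215661]
orange 935.5 (8, 214, 45, 33) [[383.0, 471.0], [400.0, 406.0], [359.0, 404.0], [340.0, 470.0]]
white 276.0 (496, 204, 41, 24) [[394.0, -186.0], [403.0, -189.0], [376.0, -245.0], [367.0, -242.0]]
white 61.0 (506, 104, 7, 12) [
[... 774 characters left out ...]
.0, -303.0], [636.0, -303.0], [635.0, -309.0], [537.0, -310.0]]
scene [[0, 0, 57, 21, 343], [60, 0, 126, 188, 6035], [139, 0, 112, 25, 1291], [249, 0, 20, 28, 185], [257, 0, 26, 6, 101], [313, 0, 8, 30, 184], [5, 6, 114, 273, 9646], [274, 17, 6, 7, 42], [273, 20, 62, 123, 3724], [76, 158, 19, 46, 366], [169, 161, 11, 10, 65], [293, 182, 26, 20, 354], [198, 197, 53, 25, 802], [235, 210, 49, 28, 758], [121, 213, 57, 69, 2105], [78, 223, 44, 101, 1669], [171, 270, 9, 15, 42], [131, 287, 41, 29, 384]]
side [[310, 0, 268, 282, 29458], [332, 13, 28, 7, 98], [504, 49, 5, 20, 38], [534, 70, 24, 6, 112], [528, 77, 27, 55, 715], [527, 130, 23, 8, 106], [460, 219, 27, 27, 217], [347, 341, 27, 32, 315]]
```

```bash
python3 -m jog '{"slide":[[40,0,0],[80,0,0],[120,0,0],[120,0,0],[120,0,0]],"spin":[0,0,0,0,0]}'
python3 - <<'E'
from h import *
s=snap('wrist','w7.png'); im=s['image'].astype(int); print('bin px',proj(s,[670,39,20]))
m=(im[:,:,2]>im[:,:,0]+25)&(im[:,:,2]>im[:,:,1]+10)&(im[:,:,2]>40)
for c in cv2.findContours(m.astype(np.uint8),0,2)[0]:
    if cv2.contourArea(c)>60: print(cv2.contourArea(c),cv2.boundingRect(c),[onz(s,*q,31)[:2].round().tolist() for q in cv2.boxPoints(cv2.minAreaRect(c))])
E
```

```text
t: 18.85
position: [567.0, 38.6, 269.0]
tcp_rot: [[1.0, -0.016, -0.003], [-0.016, -1.0, -0.001], [-0.003, 0.001, -1.0]]
contact_force: [-0.3, -0.6, 0.8]
finger_gap: 32.2
grip_force: 0.0
bin px [314.88191157  84.80555413]
944.5 (383, 48, 43, 40) [[695.0, -47.0], [715.0, -89.0], [684.0, -108.0], [664.0, -64.0]]
2121.5 (290, 44, 54, 42) [[720.0, 70.0], [719.0, 2.0], [669.0, 2.0], [670.0, 72.0]]
```

The wrist view's numbers put a 50 x 68 mm blue box in the bin (x 669–720, y 2–72). The flap is shut and the white box and the small blue look-alike have not moved, so I'm handing in.

```bash
python3 -c "
from workcell import ticket; print(ticket.finish_job())"
```

```text
the job is handed in; nothing more can be done
None
```

The blue box was pushed along the shelf and through the flap into the chute bin; before hand-in at about 19 s, camera measurements showed it in the bin, the flap shut and the white box unmoved, and the judge's result was not shown.

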